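# Clear the film roll, then pull the telescopic length stop out and hold it

## Task

A leftover blue film roll stands in the way of the cutting table's telescopic length stop: stand it upright inside the grey tray and let it go. Then squeeze the orange button on the side of the stop's black grip head to unlatch it, keep it squeezed and pull the head straight out, past the first stop, to the second stop at the very end of its travel. Finish while holding it there, button still squeezed in your grip (a spring draws it back otherwise), and leave the other things on the table where they are.

Things in the scene. Friction and masses are not known exactly. Their poses are not given: they have to be found in the camera images.
- length_stop: Telescopic length stop fixed to the table: a pale aluminium housing 170 (x) x 46 (y) mm, top 63 mm above the table, from which a steel bar slides out. Origin on the table, 70 mm behind the housing's mouth along the bar. Its z is up; the bar and its head pull out horizontally along the housing's own -x (level and straight, never turning). The latch button is on its -y side.
- stop_grip (a point): Where to grasp the grip head: midway between the finger contacts once the button is in, 56 mm above the table; travels with the head. The head is a black upright block at the bar's end, 34 (x) x 30 (y) mm, 16 to 78 mm above the table; home, its back is 8 mm from the housing's mouth. Across y, button included, it is 38 mm wide, 32 mm with the button fully in.
- stop_button_face (a point): Centre of the orange button's outer face. The button, 26 (x) x 30 (z) mm, stands out 8 mm from the head's -y side (axes of length_stop) at the grasp's height and moves in along +y.
- stop_plate (a point): Centre of the low aluminium plate fixed across the front of the head, 6 (x) x 100 (y) x 20 mm, its top 22 mm above the table, 20 mm ahead of the grasp point.
- stop_slide (a joint): How far the head is pulled out, m: 0 home, first stop 0.060 (a click, felt from 0.053, pulled over with about 12 N), second stop 0.120, the solid end of travel. A yellow ring on the bar leaves the housing at the first stop, a red one at the second. A spring draws it home with 3 N at 0 to 6 N at 0.120. With the button out it is latched at 0, 0.060 and 0.120.
- stop_button (a joint): How far the button is pressed in, m: 0 out, 0.006 fully in; unlatched from 0.004 on. Its spring takes 2 N to start and 4.4 N fully in; it pops out when let go.
- blue_roll_center (a point): Centre (half-way up) of the blue film roll: a rigid upright cylinder 46 mm in diameter, 90 mm tall, about 0.18 kg, z along its axis. It stands on the table in the head's path.
- tray: Grey open tray fixed to the table, 170 (x) x 140 (y) mm, 28 mm high, walls and floor 5 mm thick. Origin at the centre of its underside, on the table.
- green_roll_center (a point): Centre of a bystander, not to be moved: a dark green film roll standing on end, 46 mm in diameter, 90 mm tall.
- tape_center (a point): Centre of a bystander, not to be moved: a flat ring of brown packing tape, 64 mm in diameter, 24 mm high.
- jar_center (a point): Centre of a bystander, not to be moved: an amber jar, 56 mm in diameter, 75 mm tall.
- offcuts_center (a point): Centre of a bystander, not to be moved: a small flat pile of white and blue plastic offcuts, 100 x 80 x 20 mm.
- straightedge_center (a point): Centre of a bystander, not to be moved: a steel straightedge lying flat, 300 x 40 x 15 mm.
- scraper_center (a point): Centre of a bystander, not to be moved: a red and black hand scraper lying flat, 100 x 45 x 18 mm.

How it is judged (in metres and radians):
On the way, in this order (a step that is already met when the one before it is completed fails the run):
1. the blue roll stands upright in the tray, let go and at rest, the stop still home (x of blue_roll_center in the frame of tray between -0.06 and 0.06 m and y of blue_roll_center in the frame of tray between -0.045 and 0.045 m and z of blue_roll_center in the frame of tray between 0.042 and 0.058 m and angle between blue_roll_center's own z axis and vertical below 0.15 rad and contact force between blue_roll and the fingers below 0.2 N and linear speed of blue_roll below 0.03 m/s and value of joint stop_slide below 0.004 m), for 0.2 s.
2. the stop's button is squeezed in, with the head still home (value of joint stop_button above 0.0042 m and value of joint stop_slide below 0.01 m), for 0.1 s.
3. the head is pulled past the first stop, button still in (value of joint stop_button above 0.004 m and value of joint stop_slide above 0.07 m), for 0.05 s.
At the end, for the whole second after the job is handed in: The head is held still at the second stop (pulled out more than 112 of 120 mm), gripped by the fingers (more than 2 N) with the button still in (more than 4.2 of 6 mm), so the latch is not carrying it; the blue roll stands upright (within 0.15 rad) on the floor of the tray, untouched (value of joint stop_slide above 0.112 m and velocity of joint stop_slide between -0.02 and 0.02 m/s and value of joint stop_button above 0.0042 m and contact force between the fingers and stop_slide above 2 N and contact force between blue_roll and stop_slide below 0.2 N and x of blue_roll_center in the frame of tray between -0.06 and 0.06 m and y of blue_roll_center in the frame of tray between -0.045 and 0.045 m and z of blue_roll_center in the frame of tray between 0.042 and 0.058 m and angle between blue_roll_center's own z axis and vertical below 0.15 rad and contact force between blue_roll and the fingers below 0.2 N); the arm keeps its last pose, push and grip.
It fails at once if a bystander is moved by more than 30 mm (distance of any of green_roll_center, tape_center, jar_center, offcuts_center, straightedge_center, scraper_center from where it was at the start of the episode above 0.03 m).
It also fails if it takes over 51 s, if anything falls off the work surface, if the arm or the gripper's body presses on something with over 40 N, if the wrist force passes 120 N, or if a joint passes its speed limit or range.

## Robot

A 6-joint arm with a two-finger parallel gripper is mounted at the origin on the work surface. World frame = base frame: x ahead of the robot, y to its left, z up, the work surface at z = 0. Lengths are in mm, angles in rad, forces in N, time in s.
With the tool pointing down it reaches from about 300 to 775 mm from the base axis. Payload 14.6 kg.
Tool frame: the origin (TCP) lies at the very end of the fingers, on their centre line; the grasp point (between the pads) lies manip.grasp_offset behind it (manip.grasp_offset is the distance from the TCP to the grasp point, in mm); z points along the fingers, y is the direction in which the jaws open and shut (so a half turn about z gives the same grasp; the last joint's range is limited). The gripper opens to 94 mm and grips with 3 to 60 N. Pads are 16 mm wide; open, the fingers measure 119 mm over their backs; the gripper's body (75 mm by 177 mm) begins 78 mm behind the grasp point.
Start: joints at [1.065, 0.3, 1.521, -0, 1.321, -0.067], TCP at [233.665, 497.885, 205.446] pointing down, gripper open.
Joint ranges: [-3.03, 3.03], [-0.79, 2.21], [0.23, 2.52], [-1.04, 4.18], [0, 3.07], [-2.55, 2.55]. Speed limits (rad/s): [2.22, 2.22, 2.57, 3.14, 3.14, 3.14].

## Interface

Orientations are given as [roll, pitch, yaw] about the fixed x, y, z axes, in that order (R = Rz(yaw) Ry(pitch) Rx(roll)).
In Python, from cell import manip gives the robot as it stands.
- The arm moves only by the tool send_rows, never from a script. Its argument "commands" is a list of rows, each a list of 2 entries, a list of its own where there are three numbers: the shift along the tool's x, y, z in m, then the turn about the tool's z in rad. A call has exactly 8 rows; each row is the pose to reach, as a shift and turn from the pose commanded when the call began, along the tool's axes at that moment; what a row does not reach only later rows make up. A row lasts 1/12 s, in which the tool goes at most 41.7 mm and 7.16 degrees, less where a joint would pass 70% of its speed; a pose out of reach is approached as far as the arm can. A call with a gripper value outside its range is refused whole. "hand" is the closure, from -1 (fully open) to 1 (shut), so that 0 is half open, set as the call begins (left out, the last holds). The fingers move at their own pace and stop on an object; "force" is the grip in N (left out, the last holds). Time passes only in rows, so rows that repeat a pose let the fingers close, or fill a call up. It gives the time, the measured TCP pose, the force and the opening at its end, in the units of the state.
- manip.read_state(): the state, without advancing time (a new reading comes with each control period).
- manip.camera(name): name is "scene" or "top" or "wrist"; returns the picture (400x640x3 uint8, red, green, blue); there is no depth.
- manip.camera_model(name): a dict with "K" (3x3 intrinsics, pixels), "eye" and "attitude" of the camera in the world; the wrist camera has in their place "mount" (4x4, takes a point from camera to tool coordinates, whose origin is the TCP and whose axes are the flange's). Camera axes: x right, y down, z forward; pixel columns grow to the right and rows downward; lengths in mm; the calibration is good to about 2 mm. A picture is of the moment at which its call begins: read the wrist's pose just before it. camera_model takes no time and is no camera call.
- manip.sign_off(): hands the job in, once; it reports no verdict.
The state is a dict: "clock": time; "joints": joint angles; "qd": joint speeds; "effort": joint torques, N m; "eef_pos": TCP position; "eef_rot": TCP orientation; "wrist_force": force on the tool from outside, world axes, zero at the start; "moment": the same for the moment, N m; "finger_gap": finger opening in mm.
Only numpy, scipy, OpenCV 4.12 (cv2) and the standard library are available. Lean on these libraries where they do the work, as an engineer would, in place of code of your own. Each camera call takes 0.05 s, during which the arm holds its last target.

## Working session

There is one attempt and no reset: what is moved stays moved. The work goes in short steps, Python scripts to look and compute and a tool call to move; the robot and the scene stay as the last step left them, time stands still between calls to the robot, and variables do not carry over. Pictures are saved under pics/ and viewed, and the job is handed in when it is done.

Besides the shell and the picture viewer there is one more tool, called after "Request:" by a JSON object that holds its "name" and its "arguments", one argument or row to a line. send_rows: Moves the arm, as the interface text tells. Its arguments: {"type":"object","properties":{"commands":{"type":"array","items":{"type":"array"}},"hand":{"type":"number"},"force":{"type":"number"}},"required":["commands"]}

```bash
ls; mkdir -p pics; python3 - <<'E'
from cell import manip
import cv2,numpy as np
s=manip.read_state();print(s, manip.grasp_offset)
for n in ["scene","top"]:
    im=manip.camera(n);cv2.imwrite(f"pics/{n}0.png",im[:,:,::-1]);m=manip.camera_model(n);print(n,m)
print(manip.camera_model("wrist"))
E
```

```text
pics
{'clock': 0.0, 'joints': array([ 1.06539316e+00,  3.00505150e-01,  1.52159912e+00, -1.03336240e-05,
        1.32073356e+00, -6.65931856e-02]), 'qd': array([ 0.00097165,  0.00174161, -0.0003758 , -0.00039371,  0.00037281,
        0.00060924]), 'effort': array([-1.67504575e-03, -5.31813347e+01, -3.52729475e+01,  7.07414676e-02,
        2.44690699e-02, -7.86356213e-05]), 'eef_pos': array([233.53995602, 497.64500914, 204.86003554]), 'eef_rot': array([-3.14034957e+00, -7.28720608e-05,  2.70278519e+00]), 'wrist_force': array([-0.02723415, -0.33797739, -0.51378456]), 'moment': array([-0.01358426, -0.02428218,  0.02669301]), 'finger_gap': 93.8566189717904} 18.8
scene {'K': array([[421.5600303 ,   0.        , 325.94575508],
       [  0.        , 421.5600303 , 198.35810132],
       [  0.        ,   0.        ,   1.        ]]), 'eye': array([1127.25064586, -719.06771841,  962.07542233]), 'attitude': array([-2.31178279, -0.01348564,  0.61427475])}
top {'K': array([[469.14965249,   0.        , 320.03395053],
       [  0.        , 469.14965249, 197.01348102],
       [  0.        ,   0.        ,   1.        ]]), 'eye': array([ 474.53628502,   88.61068425, 1434.32344947]), 'attitude': array([-3.0694979 ,  0.00556742, -1.58712393])}
{'K': array([[316.50324944,   0.        , 322.42663644],
       [  0.        , 316.50324944, 199.24413489],
       [  0.        ,   0.        ,   1.        ]]), 'mount': array([[ 3.17367326e-05, -9.71602291e-01, -2.36619920e-01,
         6.78934470e+01],
       [ 9.99999385e-01,  2.93055747e-04, -1.06921227e-03,
         3.55039947e-01],
       [ 1.10819192e-03, -2.36619741e-01,  9.71601703e-01,
        -1.79592251e+02],
       [ 0.00000000e+00,  0.00000000e+00,  0.00000000e+00,
         1.00000000e+00]])}
```

View pics/scene0.png

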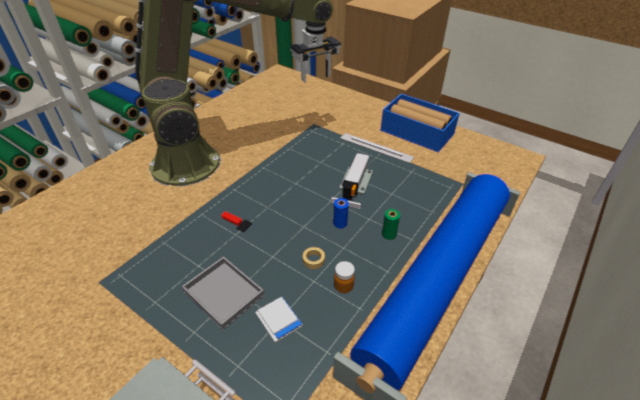

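View pics/top0.png

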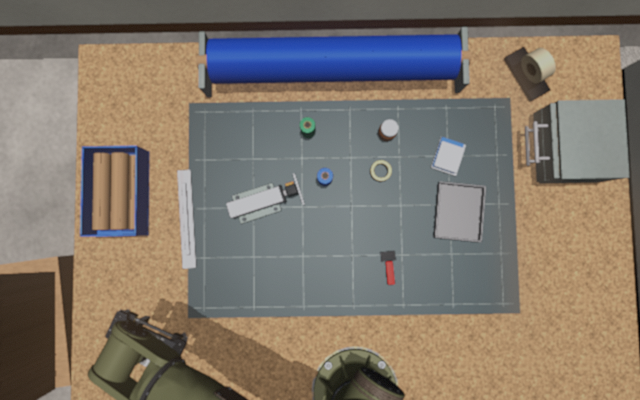

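The scene view shows the stop at about (355,175), the blue roll at (341,213), green roll at (391,224), tray at (222,290). In the top view the head is at (291,188), the blue roll at (325,176) and the tray at (460,212). The bar pulls out towards image right, which is -y.

```bash
cat > h.py <<'E'
import numpy as np,cv2
from scipy.spatial.transform import Rotation as R
from cell import manip
def cam(n,st=None):
    m=manip.camera_model(n);K=np.array(m['K'])
    if n=='wrist':
        T=np.eye(4);T[:3,:3]=R.from_euler('xyz',st['eef_rot']).as_matrix();T[:3,3]=st['eef_pos'];T=T@m['mount'];return K,T[:3,3],T[:3,:3]
    return K,np.array(m['eye']),R.from_euler('xyz',m['attitude']).as_matrix()
def ray(c,p):
    K,e,A=c;d=A@np.linalg.inv(K)@np.array([p[0],p[1],1.]);return e,d/np.linalg.norm(d)
def plane(c,p,z):
    e,d=ray(c,p);return e+d*(z-e[2])/d[2]
def tri(c1,p1,c2,p2):
    e1,d1=ray(c1,p1);e2,d2=ray(c2,p2)
    s=np.linalg.lstsq(np.c_[d1,-d2],e2-e1,rcond=None)[0]
    a=e1+s[0]*d1;b=e2+s[1]*d2;return (a+b)/2,np.linalg.norm(a-b)
def proj(c,P):
    K,e,A=c;q=K@(A.T@(np.asarray(P,float)-e));return q[:2]/q[2]
E
python3 - <<'E'
from h import *
for n in ['top','scene']:
    c=cam(n);print(n,proj(c,[0,0,0]),proj(c,[500,0,0]))
t=cv2.imread('pics/top0.png');s=cv2.imread('pics/scene0.png')
cv2.imwrite('pics/tz.png',cv2.resize(t[110:270,180:340],None,fx=3.75*1,fy=3.75,interpolation=cv2.INTER_CUBIC))
cv2.imwrite('pics/tz2.png',cv2.resize(t[110:270,350:510],None,fx=3.75*1,fy=3.75,interpolation=cv2.INTER_CUBIC))
cv2.imwrite('pics/sz.png',cv2.resize(s[130:250,310:430],None,fx=5,fy=5,interpolation=cv2.INTER_CUBIC))
cv2.imwrite('pics/sz2.png',cv2.resize(s[200:350,160:310],None,fx=4,fy=4,interpolation=cv2.INTER_CUBIC))
E
```

```text
top [355.09682897 390.2817806 ] [351.53957939 222.05737134]
scene [185.30510438 163.04014222] [291.2197723  219.64172305]
```

View pics/tz.png

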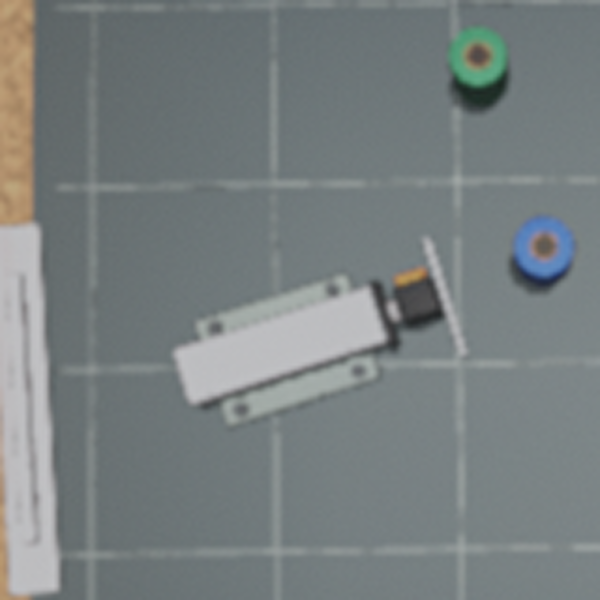

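View pics/sz.png

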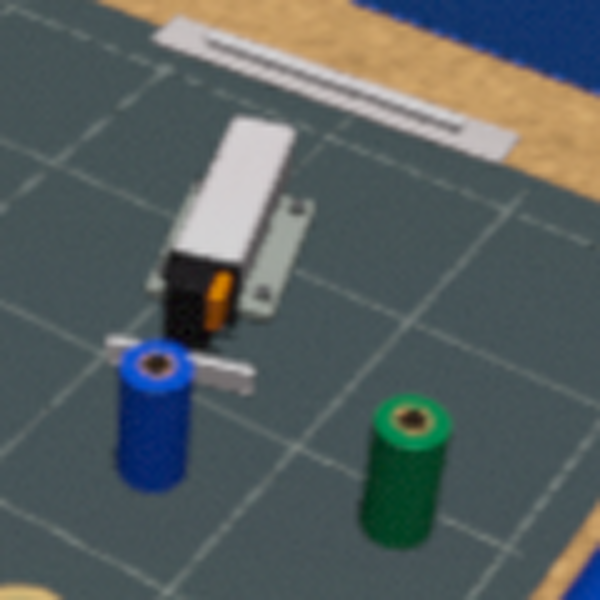

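View pics/tz2.png

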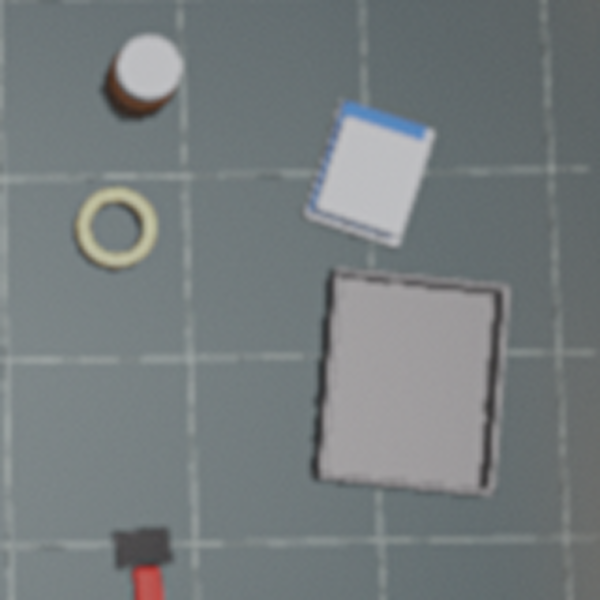

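View pics/sz2.png

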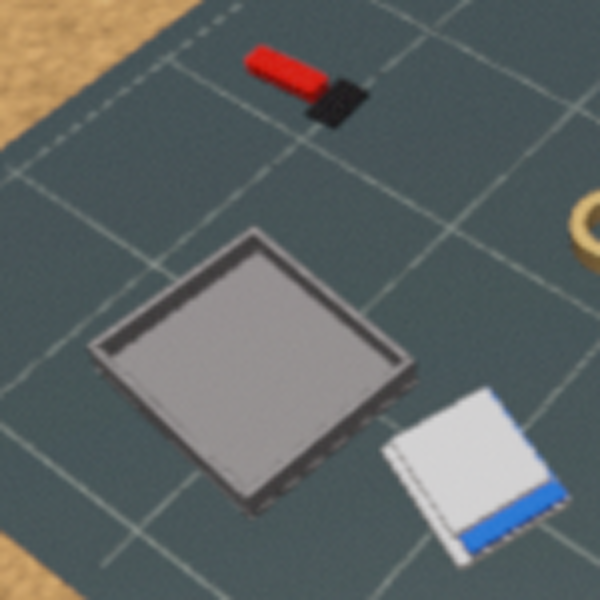

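```bash
cat > m1.py <<'E'
from h import *
T=cam('top');S=cam('scene')
tz=lambda u,v,o=180:((u+.5)/3.75-.5+o,(v+.5)/3.75-.5+110)
sz=lambda u,v:((u+.5)/5-.5+310,(v+.5)/5-.5+130)
sz2=lambda u,v:((u+.5)/4-.5+160,(v+.5)/4-.5+200)
def show(n,a,b): 
    P,g=tri(T,a,S,b);print(n,P.round(1),round(g,1));return P
show('blue hole',tz(543,246),sz(157,366))
show('green hole',tz(478,57),sz(411,418))
# housing mouth top corners
show('H far back R',tz(175,350),sz(294,128)) if 0 else None
A=show('tray c',tz(333,268,350),sz2(417,362))
B=show('tray d',tz(509,285,350),sz2(252,515))
C=show('tray e',tz(492,495,350),sz2(90,348))
D=show('tray f',tz(315,478,350),sz2(255,228))
print('tray ctr',((A+B+C+D)/4).round(1))
for p in [(333,268),(509,285),(492,495),(315,478)]: print(plane(T,tz(*p,350),28).round(1))
hs=[plane(T,tz(*p),63) for p in [(175,350),(376,284),(394,346),(194,405)]]
for h in hs: print('H',h.round(1))
f=(hs[1]+hs[2])/2;b=(hs[0]+hs[3])/2;d=f-b;print('axis',d/np.linalg.norm(d),np.linalg.norm(d),np.degrees(np.arctan2(d[1],d[0])),'mouth',f)
u=d/np.linalg.norm(d);print('grasp pred',f+u*(8+17))
# plate: top edge ends z=22
p1=plane(T,tz(427,238),22);p2=plane(T,tz(463,353),22);v=p2-p1;print('plate',p1,p2,(p1+p2)/2,np.linalg.norm(v),np.degrees(np.arctan2(v[1],v[0])))
for i,(a,b) in {'plate+x':((427,238),(252,375)),'plate-x':((463,353),(108,340))}.items(): show(i,tz(*a),sz(*b))
for h,nm in [((397,278),'btn near'),((425,270),'btn far')]: print(nm,plane(T,tz(*h),71).round(1))
for h in [(403,324),(396,280),(441,312),(430,275)]: print('head top',plane(T,tz(*h),78).round(1))
E
python3 m1.py
```

```text
blue hole [634.4  80.5  86.8] 1.0
green hole [782.6 128.6  89.7] 0.2
tray c [ 619.1 -264.1   20. ] 0.2
tray d [ 605.2 -406.9   11. ] 4.2
tray e [ 435.  -384.    21.3] 0.8
tray f [ 449.9 -244.6   20.1] 1.9
tray ctr [ 527.3 -324.9   18.1]
[ 618.3 -262.2   28. ]
[ 602.2 -402.5   28. ]
[ 434.9 -382.1   28. ]
[ 450.7 -242.1   28. ]
H [560.8 369.6  63. ]
H [610.  211.9  63. ]
H [561.1 198.4  63. ]
H [517.6 354.9  63. ]
axis [ 0.28284307 -0.9591662   0.        ] 163.79652411498165 -73.57003843291548 mouth [585.50993222 205.15278224  63.        ]
grasp pred [592.58100898 181.17362726  63.        ]
plate [650.64191398 174.01934566  22.        ] [557.08863298 146.20297092  22.        ] [603.86527348 160.11115829  22.        ] 97.60106090138305 -163.44110708677138
plate+x [650.6 173.8  17.1] 1.7
plate-x [556.2 145.5  18.4] 2.8
btn near [613.6 194.8  71. ]
btn far [619.5 172.9  71. ]
head top [577. 190.  78.]
head top [611.3 195.1  78. ]
head top [585.9 160.5  78. ]
head top [614.8 168.7  78. ]
```

```bash
cat > go.py <<'E'
import sys
from h import *
# usage: go.py x y z yaw  [cx cy cz cyaw]
a=[float(v) for v in sys.argv[1:]]
s=manip.read_state();p=s['eef_pos'];yaw=s['eef_rot'][2]
if len(a)>4: p=np.array(a[4:7]);yaw=a[7]
M=R.from_euler('xyz',[np.pi,0,yaw]).as_matrix()
print('meas',s['eef_pos'].round(1),s['eef_rot'].round(4),'gap',round(s['finger_gap'],1),'t',s['clock'])
print('shift m',(M.T@(np.array(a[:3])-p)/1000).round(4),'turn',-(a[3]-yaw),'dist',np.linalg.norm(np.array(a[:3])-p))
E
python3 go.py 620 130 205 1.857 233.665 497.885 205.446 2.7028
```

```text
meas [233.6 497.7 205. ] [-3.1406 -0.      2.7028] gap 94.2 t 0.1
shift m [-5.060e-01 -1.689e-01  4.000e-04] turn 0.8457999999999999 dist 533.4738085098462
```

Request:
{"name": "send_rows", "arguments": {
  "commands": [
    [[-0.03,-0.01,0],0.05],
    [[-0.06,-0.02,0],0.1],
    [[-0.09,-0.03,0],0.16],
    [[-0.12,-0.04,0],0.21],
    [[-0.15,-0.05,0],0.26],
    [[-0.18,-0.06,0],0.31],
    [[-0.21,-0.07,0],0.37],
    [[-0.25,-0.083,0],0.42]
  ],
  "hand": -1,
  "force": 15
}}

```text
clock: 0.77
eef_pos: [424.7, 316.1, 205.3]
eef_rot: [-3.141, -0.0, 2.281]
wrist_force: [0.3, 1.1, 1.0]
finger_gap: 94.3
```

```bash
python3 go.py 620 130 205 1.857
```

```text
meas [424.7 316.1 205.3] [-3.1413e+00 -3.0000e-04  2.2809e+00] gap 94.3 t 0.7667
shift m [-0.2685  0.0268  0.0003] turn 0.4239064434944304 dist 269.80893876581547
```

Request:
{"name": "send_rows", "arguments": {
  "commands": [
    [[-0.035,0.004,0],0.06],
    [[-0.07,0.007,0],0.11],
    [[-0.105,0.01,0],0.17],
    [[-0.14,0.014,0],0.22],
    [[-0.175,0.018,0],0.28],
    [[-0.21,0.021,0],0.33],
    [[-0.24,0.024,0],0.38],
    [[-0.268,0.027,0],0.424]
  ]
}}

```text
clock: 1.43
eef_pos: [621.0, 129.8, 204.9]
eef_rot: [-3.141, -0.0, 1.856]
wrist_force: [0.2, 0.6, 0.8]
finger_gap: 94.1
```

```bash
python3 - <<'E'
from h import *
import pickle
s=manip.read_state();im=manip.camera('wrist');cv2.imwrite('pics/w1.png',im[:,:,::-1]);pickle.dump(s,open('w1.pkl','wb'));print(s['eef_pos'],s['eef_rot'],s['qd'].round(3))
E
```

```text
[620.97185497 129.83484746 204.92691936] [-3.14077631e+00 -4.97198166e-05  1.85551217e+00] [-0.416  0.435 -0.632  0.001  0.194  0.097]
```

View pics/w1.png

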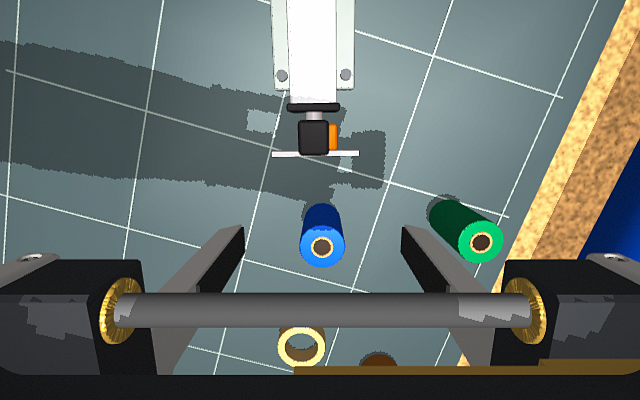

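The wrist view shows the head at about (314,137), the button to its right at (333,137), the plate at y=153 and the blue roll's top centre at (322,247). The arm was still settling, so I'll retake this at rest, then get a second view from another place.

Request:
{"name": "send_rows", "arguments": {
  "commands": [
    [[0,0,0],0],
    [[0,0,0],0],
    [[0,0,0],0],
    [[0,0,0],0],
    [[0,0,0],0],
    [[0,0,0],0],
    [[0,0,0],0],
    [[0,0,0],0]
  ]
}}

```text
clock: 2.15
eef_pos: [619.9, 131.8, 205.6]
eef_rot: [3.141, -0.0, 1.859]
wrist_force: [-0.5, -1.0, 0.5]
finger_gap: 94.0
```

```bash
python3 - <<'E'
from h import *
import pickle
s=manip.read_state();im=manip.camera('wrist');cv2.imwrite('pics/w2.png',im[:,:,::-1]);pickle.dump(s,open('w2.pkl','wb'));print(s['eef_pos'],s['eef_rot'],s['qd'].round(3))
E
python3 go.py 622 90 160 1.857
```

```text
[619.8581639  131.75869956 205.55151804] [ 3.14148949e+00 -3.13600341e-08  1.85914338e+00] [-0.004  0.003 -0.002  0.001 -0.     0.001]
meas [619.9 131.7 205.5] [3.1415 0.     1.859 ] gap 94.0 t 2.2
shift m [-0.0406 -0.0098  0.0455] turn 0.002043379445461957 dist 61.78436337441563
```

Request:
{"name": "send_rows", "arguments": {
  "commands": [
    [[-0.01,-0.002,0.01],0],
    [[-0.02,-0.005,0.02],0],
    [[-0.03,-0.007,0.035],0],
    [[-0.04,-0.01,0.045],0],
    [[-0.04,-0.01,0.045],0],
    [[-0.04,-0.01,0.045],0],
    [[-0.04,-0.01,0.045],0],
    [[-0.04,-0.01,0.045],0]
  ]
}}

```text
clock: 2.87
eef_pos: [622.0, 90.7, 161.2]
eef_rot: [3.14, 0.0, 1.859]
wrist_force: [-0.4, -0.6, -0.3]
finger_gap: 93.7
```

```bash
python3 - <<'E'
from h import *
import pickle
s=manip.read_state();im=manip.camera('wrist');cv2.imwrite('pics/w3.png',im[:,:,::-1]);pickle.dump(s,open('w3.pkl','wb'));print(s['eef_pos'],s['eef_rot'],s['qd'].round(3))
for n in '23':
    im=cv2.imread(f'pics/w{n}.png');
    st=pickle.load(open(f'w{n}.pkl','rb'));c=cam('wrist',st)
    hsv=cv2.cvtColor(im,cv2.COLOR_BGR2HSV)
    for nm,lo,hi in [('blue',(95,150,150),(125,255,255)),('orange',(8,180,120),(20,255,255)),('green',(65,120,110),(90,255,255))]:
        m=cv2.inRange(hsv,lo,hi);k,l,stt,ce=cv2.connectedComponentsWithStats(m)
        for i in np.argsort(-stt[1:,4])[:2]+1: print(n,nm,stt[i],ce[i].round(1))
E
```

```text
[622.02299803  90.71752718 161.21555722] [3.14041822e+00 1.94347991e-04 1.85912399e+00] [ 0.004 -0.004  0.001  0.002 -0.001 -0.   ]
2 blue [ 300  227   45   43 1141] [322.  247.6]
2 blue [630 241  10  22 104] [636.3 253.7]
2 orange [330 126   8  26 192] [333.2 138.6]
2 orange [116 298   2   3   3] [116.3 299. ]
2 green [ 457  223   46   43 1130] [479.6 243.5]
3 blue [ 307  198   54   52 1665] [333.3 223.1]
3 orange [343  78   9  31  48] [349.1  98. ]
3 orange [343  76   7   2   8] [345.6  76.1]
3 green [ 495  192   56   53 1664] [522.5 218. ]
```

View pics/w3.png

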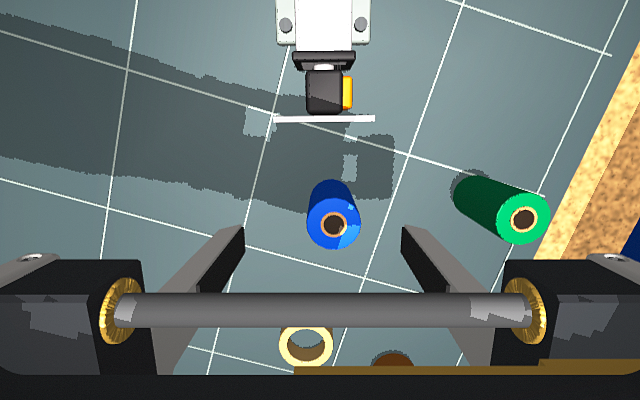

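View pics/w2.png

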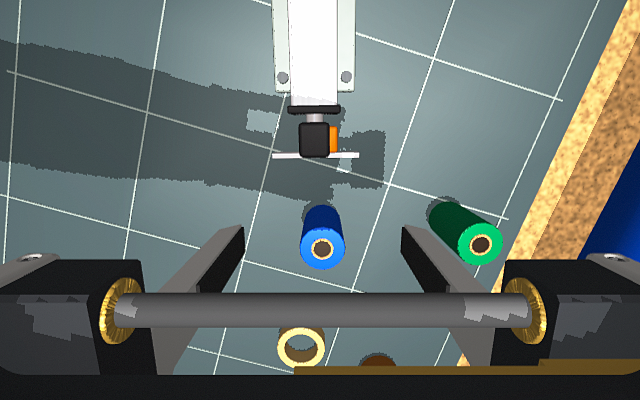

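In w2 the blue top is at (322,247.6) and the plate ends are at (272,155) and (359,155). In w3 the blue top is at (333,223) and the plate ends are at (273,119) and (375,118).

```bash
python3 - <<'E'
from h import *
import pickle
C={n:cam('wrist',pickle.load(open(f'w{n}.pkl','rb'))) for n in '23'}
for nm,a,b in [('blue',(322,247.6),(333.3,223.1)),('green',(479.6,243.5),(522.5,218)),('plateL',(272,155.5),(273,119)),('plateR',(359,155),(375,118))]:
    P,g=tri(C['2'],a,C['3'],b);print(nm,P.round(1),round(g,2))
print('blue@90',plane(C['2'],(322,247.6),90),plane(C['3'],(333.3,223.1),90))
T=cam('top')
for n,L,Rr in [('2',(272,155.5),(359,155)),('3',(273,119),(375,118))]:
    a=plane(C[n],L,22);b=plane(C[n],Rr,22);v=b-a;print(n,(a+b)/2,np.linalg.norm(v),np.degrees(np.arctan2(v[1],v[0]))-90)
for n,box in [('2',(250,90,130,80)),('3',(250,40,140,90))]:
    im=cv2.imread(f'pics/w{n}.png');x,y,w,h=box
    cv2.imwrite(f'pics/w{n}z.png',cv2.resize(im[y:y+h,x:x+w],None,fx=5,fy=5,interpolation=cv2.INTER_NEAREST))
E
```

```text
blue [634.9  80.7  90.4] 0.08
green [783.6 129.3  90.3] 0.06
plateL [556.1 145.2  22.4] 0.08
plateR [650.7 174.2  25.5] 0.07
blue@90 [634.97762318  80.4676604   90.        ] [634.90804308  80.52337933  90.        ]
2 [603.67245106 159.59051827  22.        ] 99.38551630265354 -73.14809536975824
3 [603.61471162 159.8176004   22.        ] 99.55921938804133 -72.93326215042516
```

View pics/w2z.png

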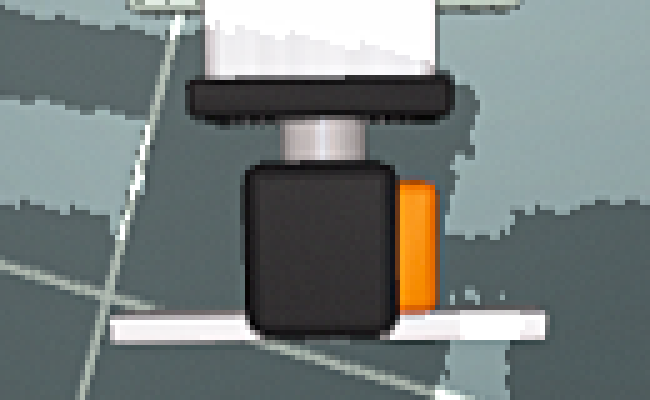

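View pics/w3z.png

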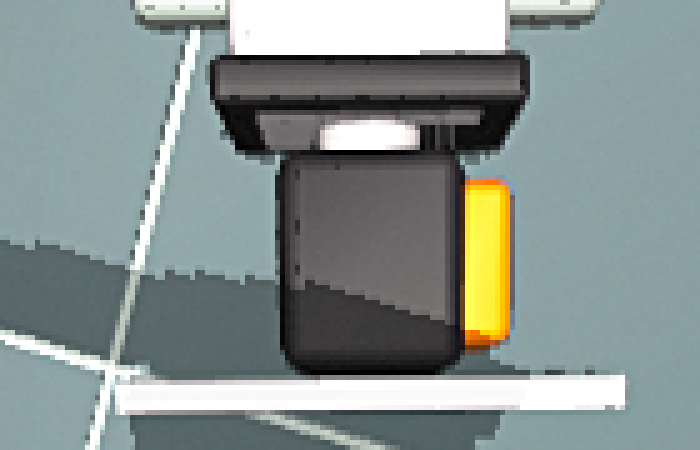

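```bash
python3 - <<'E'
from h import *
import pickle
C={n:cam('wrist',pickle.load(open(f'w{n}.pkl','rb'))) for n in '23'}
u=np.array([np.cos(np.radians(-73.3)),np.sin(np.radians(-73.3))]);v=np.array([-u[1],u[0]])
f=lambda n,x,y:{'2':(250+x/5-.5,90+y/5-.5),'3':(250+x/5-.5,40+y/5-.5)}[n]
print(C['2'][1],C['3'][1])
for n,L,Rr,t,b in [('2',246,400,160,338),('3',280,463,152,373)]:
    P=[plane(C[n],f(n,(L+Rr)/2,t),78)[:2],plane(C[n],f(n,(L+Rr)/2,b),78)[:2],plane(C[n],f(n,L,(t+b)/2),78)[:2],plane(C[n],f(n,Rr,(t+b)/2),78)[:2]]
    print(n,'along u',[(p@u).round(1) for p in P[:2]],'across',[(p@v).round(1) for p in P[2:]])
pl=np.array([603.65,159.7]);print('plate u,v',pl@u,pl@v)
for n,x,y in [('2',438,245),('3',512,265)]: print('btn face',plane(C[n],f(n,x,y),71)[:2]@v)
bu=np.array([635,80.5]);print('blue',bu@u,bu@v)
E
```

```text
[600.82371289 197.28478122 385.14299211] [602.79544347 156.22273867 340.79407397]
2 along u [np.float64(-16.8), np.float64(16.7)] across [np.float64(609.4), np.float64(638.8)]
3 along u [np.float64(-15.7), np.float64(17.5)] across [np.float64(609.2), np.float64(638.1)]
plate u,v 20.500925380481927 624.0810240333733
btn face 646.3890327194026
btn face 646.4704402719392
blue 105.36921926951933 631.3498060746767
```

```bash
python3 go.py 635 80.5 40 1.859
```

```text
meas [622.   90.8 161.1] [3.1405e+00 2.0000e-04 1.8593e+00] gap 93.7 t 2.9167
shift m [-0.0135  0.0096  0.1211] turn 0.0002718243954351607 dist 122.278744682677
```

Request:
{"name": "send_rows", "arguments": {
  "commands": [
    [[-0.007,0.005,0.005],0],
    [[-0.0135,0.0095,0.02],0],
    [[-0.0135,0.0095,0.04],0],
    [[-0.0135,0.0095,0.065],0],
    [[-0.0135,0.0095,0.09],0],
    [[-0.0135,0.0095,0.11],0],
    [[-0.0135,0.0095,0.121],0],
    [[-0.0135,0.0095,0.121],0]
  ]
}}

```text
clock: 3.58
eef_pos: [633.8, 79.9, 36.9]
eef_rot: [-3.138, -0.001, 1.859]
wrist_force: [0.1, 0.8, -0.6]
finger_gap: 93.9
```

Request:
{"name": "send_rows", "arguments": {
  "commands": [
    [[0,0,0],0],
    [[0,0,0],0],
    [[0,0,0],0],
    [[0,0,0],0],
    [[0,0,0],0],
    [[0,0,0],0],
    [[0,0,0],0],
    [[0,0,0],0]
  ],
  "hand": 1,
  "force": 15
}}

```text
clock: 4.25
eef_pos: [634.7, 80.1, 39.6]
eef_rot: [3.141, 0.0, 1.859]
wrist_force: [-0.7, 0.2, 1.3]
finger_gap: 45.7
```

```bash
python3 go.py 635 80.5 140 1.859
```

```text
meas [634.7  80.1  39.6] [3.1414e+00 1.0000e-04 1.8588e+00] gap 45.7 t 4.25
shift m [ 0.0003  0.0004 -0.1004] turn -0.000191570118617701 dist 100.39072537771484
```

Request:
{"name": "send_rows", "arguments": {
  "commands": [
    [[0,0,-0.005],0],
    [[0,0,-0.015],0],
    [[0,0,-0.03],0],
    [[0,0,-0.05],0],
    [[0,0,-0.07],0],
    [[0,0,-0.09],0],
    [[0,0,-0.1],0],
    [[0,0,-0.1],0]
  ],
  "hand": 1,
  "force": 20
}}

```text
clock: 4.92
eef_pos: [635.7, 80.2, 142.5]
eef_rot: [3.137, 0.001, 1.859]
wrist_force: [0.8, 0.6, -1.4]
finger_gap: 45.5
```

```bash
python3 go.py 527 -323 140 1.3
```

```text
meas [635.7  80.2 142.5] [3.1373e+00 1.0000e-03 1.8588e+00] gap 45.5 t 4.9167
shift m [-0.3557 -0.2187  0.0025] turn 0.5587943645156048 dist 417.58775639636036
```

Request:
{"name": "send_rows", "arguments": {
  "commands": [
    [[-0.01,-0.006,0],0],
    [[-0.03,-0.018,0],0],
    [[-0.055,-0.034,0],0],
    [[-0.08,-0.049,0],0],
    [[-0.105,-0.065,0],0],
    [[-0.13,-0.08,0],0],
    [[-0.155,-0.095,0],0],
    [[-0.18,-0.111,0],0]
  ]
}}

```text
clock: 5.58
eef_pos: [577.9, -125.8, 137.9]
eef_rot: [-3.14, -0.001, 1.859]
wrist_force: [0.5, -0.7, -1.5]
finger_gap: 45.6
```

Request:
{"name": "send_rows", "arguments": {
  "commands": [
    [[-0.025,-0.015,0],0],
    [[-0.05,-0.031,0],0],
    [[-0.075,-0.046,0],0],
    [[-0.1,-0.062,0],0],
    [[-0.125,-0.077,0],0],
    [[-0.15,-0.092,0],0],
    [[-0.17,-0.105,0],0],
    [[-0.176,-0.108,0],0]
  ]
}}

```text
clock: 6.25
eef_pos: [523.4, -326.6, 137.7]
eef_rot: [-3.14, -0.002, 1.856]
wrist_force: [-0.4, 0.5, -2.0]
finger_gap: 45.8
```

```bash
python3 - <<'E'
from h import *
for n in ['scene','wrist']:
    im=manip.camera(n);cv2.imwrite(f"pics/{n}4.png",im[:,:,::-1])
E
python3 go.py 527 -323 45.5 1.859
```

```text
meas [ 524.6 -324.4  138. ] [-3.1402e+00 -1.6000e-03  1.8566e+00] gap 45.7 t 6.35
shift m [0.0007 0.0027 0.0925] turn -0.0023809596749635453 dist 92.56840262427058
```

View pics/scene4.png

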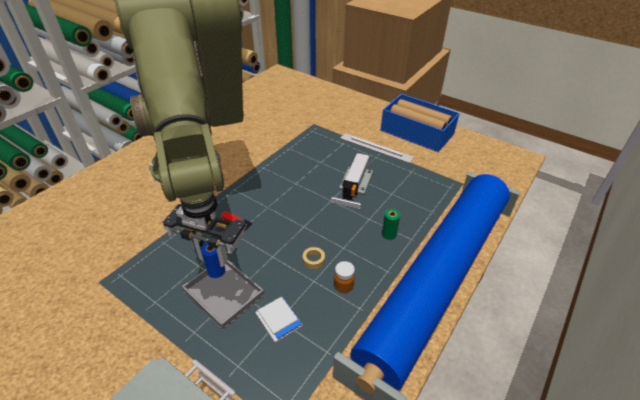

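View pics/wrist4.png

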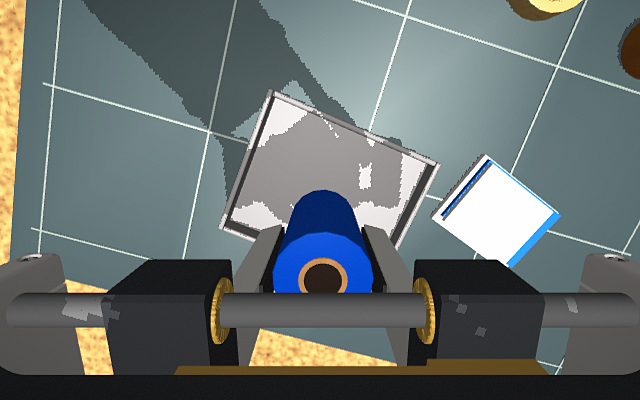

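Request:
{"name": "send_rows", "arguments": {
  "commands": [
    [[0,0,0.01],0],
    [[0,0,0.03],0],
    [[0,0.001,0.05],0],
    [[0,0.001,0.07],0],
    [[0,0.001,0.082],0],
    [[0,0.001,0.09],0],
    [[0,0.001,0.094],0],
    [[0,0.001,0.0945],0]
  ]
}}

```text
clock: 7.02
eef_pos: [527.1, -322.8, 45.0]
eef_rot: [3.141, 0.0, 1.859]
wrist_force: [0.0, -0.4, -0.5]
finger_gap: 45.4
```

Request:
{"name": "send_rows", "arguments": {
  "commands": [
    [[0,0,0],0],
    [[0,0,0],0],
    [[0,0,0],0],
    [[0,0,0],0],
    [[0,0,0],0],
    [[0,0,0],0],
    [[0,0,0],0],
    [[0,0,0],0]
  ]
}}

```text
clock: 7.68
eef_pos: [526.8, -323.2, 45.0]
eef_rot: [3.142, 0.0, 1.859]
wrist_force: [0.4, 0.3, -1.2]
finger_gap: 45.5
```

Request:
{"name": "send_rows", "arguments": {
  "commands": [
    [[0,0,0],0],
    [[0,0,0],0],
    [[0,0,0],0],
    [[0,0,0],0],
    [[0,0,0],0],
    [[0,0,0],0],
    [[0,0,0],0],
    [[0,0,0],0]
  ],
  "hand": -1
}}

```text
clock: 8.35
eef_pos: [526.8, -323.1, 45.0]
eef_rot: [3.142, 0.0, 1.859]
wrist_force: [0.4, 0.5, 0.4]
finger_gap: 93.2
```

Request:
{"name": "send_rows", "arguments": {
  "commands": [
    [[0,0,-0.005],0],
    [[0,0,-0.015],0],
    [[0,0,-0.03],0],
    [[0,0,-0.05],0],
    [[0,0,-0.07],0],
    [[0,0,-0.09],0],
    [[0,0,-0.11],0],
    [[0,0,-0.13],0]
  ]
}}

```text
clock: 9.02
eef_pos: [526.8, -323.1, 177.1]
eef_rot: [3.141, 0.001, 1.859]
wrist_force: [-0.3, -0.2, 0.4]
finger_gap: 93.7
```

```bash
python3 - <<'E'
from h import *
for n in ['scene','wrist']:
    im=manip.camera(n);cv2.imwrite(f"pics/{n}5.png",im[:,:,::-1])
E
python3 go.py 598.7 179.2 175 1.862
```

```text
meas [ 527.9 -323.9  179.5] [3.1376 0.005  1.8588] gap 93.8 t 9.1167
shift m [0.4622 0.2108 0.0045] turn -0.0032073695798970903 dist 508.04463002874064
```

View pics/scene5.png

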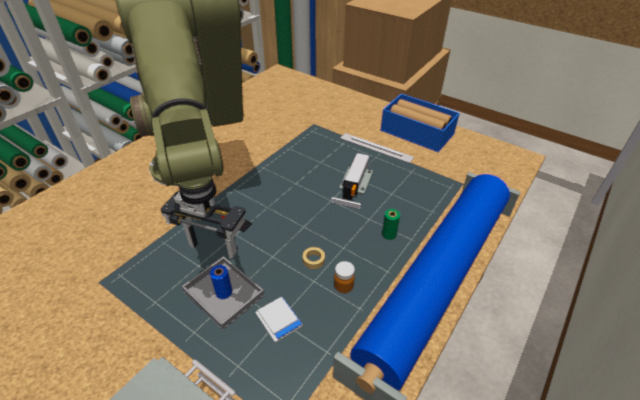

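View pics/wrist5.png

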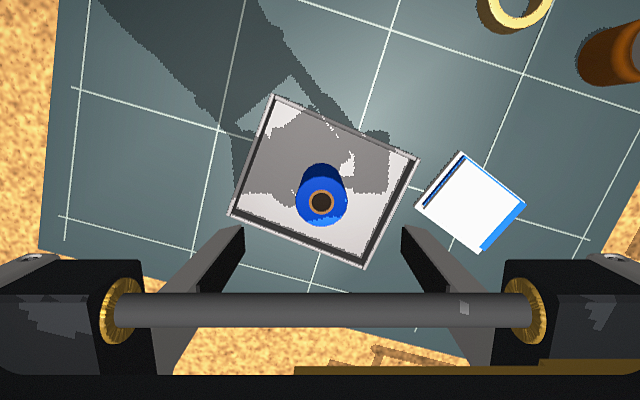

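The blue roll stands upright near the tray's middle: scene (221,283), wrist (321,201). Next I'll move back above the head.

```bash
python3 go.py 598.7 179.2 175 1.862 526.8 -323.1 175 1.859
```

```text
meas [ 527.9 -323.9  179.5] [3.1376 0.005  1.8588] gap 93.8 t 9.1167
shift m [0.4611 0.2117 0.    ] turn -0.0030000000000001137 dist 507.419845887013
```

Request:
{"name": "send_rows", "arguments": {
  "commands": [
    [[0.02,0.009,0],0],
    [[0.05,0.023,0],0],
    [[0.08,0.037,0],0],
    [[0.11,0.05,0],0],
    [[0.14,0.064,0],0],
    [[0.17,0.078,0],0],
    [[0.2,0.092,0],0],
    [[0.23,0.106,0],0]
  ]
}}

```text
clock: 9.78
eef_pos: [562.8, -70.9, 174.7]
eef_rot: [-3.141, -0.0, 1.859]
wrist_force: [-0.3, 0.2, -0.1]
finger_gap: 94.0
```

Request:
{"name": "send_rows", "arguments": {
  "commands": [
    [[0.03,0.014,0],0],
    [[0.06,0.028,0],0],
    [[0.09,0.041,0],0],
    [[0.12,0.055,0],0],
    [[0.15,0.069,0],0],
    [[0.18,0.083,0],0],
    [[0.21,0.096,0],0],
    [[0.2311,0.1057,0],-0.003]
  ]
}}

```text
clock: 10.45
eef_pos: [598.4, 181.7, 174.5]
eef_rot: [-3.141, -0.0, 1.863]
wrist_force: [1.2, 0.3, 0.2]
finger_gap: 93.9
```

Request:
{"name": "send_rows", "arguments": {
  "commands": [
    [[0,0,0],0],
    [[0,0,0],0],
    [[0,0,0],0],
    [[0,0,0],0],
    [[0,0,0],0],
    [[0,0,0],0],
    [[0,0,0],0],
    [[0,0,0],0]
  ]
}}

```text
clock: 11.12
eef_pos: [598.8, 178.7, 175.0]
eef_rot: [3.141, -0.0, 1.861]
wrist_force: [-0.7, -0.4, -0.4]
finger_gap: 94.1
```

```bash
python3 - <<'E'
from h import *
import pickle
s=manip.read_state();pickle.dump(s,open('w6.pkl','wb'))
im=manip.camera('wrist');cv2.imwrite(f"pics/wrist6.png",im[:,:,::-1])
cv2.imwrite("pics/wrist6z.png",cv2.resize(im[130:270,220:420,::-1],None,fx=4,fy=4,interpolation=cv2.INTER_NEAREST))
E
python3 go.py 598.7 179.2 37 1.862
```

```text
meas [598.8 178.8 175. ] [3.1415 0.     1.8614] gap 93.7 t 11.1667
shift m [ 0.0004 -0.      0.138 ] turn -0.000580885379223739 dist 137.99788634008195
```

View pics/wrist6z.png

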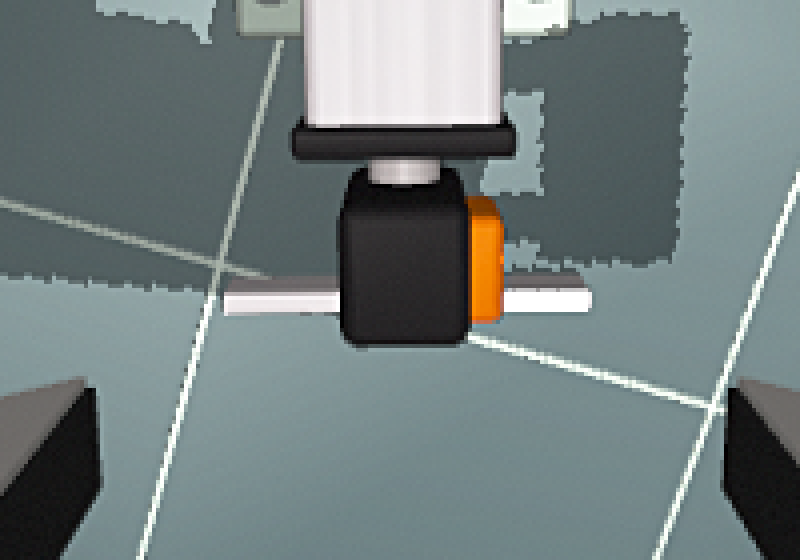

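The head's top is centred at wrist pixel (321,198) and the button at (342,195). The plate is square to the image axes, so the yaw is right.

```bash
python3 - <<'E'
from h import *
import pickle
c=cam('wrist',pickle.load(open('w6.pkl','rb')))
u=np.array([np.cos(np.radians(-73.3)),np.sin(np.radians(-73.3))]);v=np.array([-u[1],u[0]])
for p in [(404,202),(404,344),(340,272),(469,272)]:
    P=plane(c,(220+p[0]/4-.5,130+p[1]/4-.5),78);print(P[:2]@u,P[:2]@v)
a=plane(c,(220+224/4-.5,130+300/4-.5),22);b=plane(c,(220+592/4-.5,130+300/4-.5),22)
print((a+b)/2,np.degrees(np.arctan2(*(b-a)[1::-1]))-90)
E
```

```text
-17.370128295792302 623.5987831918136
15.436446150102576 623.5208877549454
-1.4348819379203286 609.1856285174663
-1.40924405447601 638.1605263661452
[603.59738869 160.47580696  22.        ] -73.35043984333879
```

Request:
{"name": "send_rows", "arguments": {
  "commands": [
    [[0,0,0.01],0],
    [[0,0,0.03],0],
    [[0,0,0.055],0],
    [[0,0,0.08],0],
    [[0,0,0.105],0],
    [[0,0,0.125],0],
    [[0,0,0.135],0],
    [[0,0,0.1375],0]
  ]
}}

```text
clock: 11.83
eef_pos: [597.8, 178.8, 35.1]
eef_rot: [-3.138, -0.0, 1.862]
wrist_force: [-0.5, -0.0, -0.8]
finger_gap: 94.1
```

Request:
{"name": "send_rows", "arguments": {
  "commands": [
    [[0,0,0],0],
    [[0,0,0],0],
    [[0,0,0],0],
    [[0,0,0],0],
    [[0,0,0],0],
    [[0,0,0],0],
    [[0,0,0],0],
    [[0,0,0],0]
  ],
  "hand": 1,
  "force": 40
}}

```text
clock: 12.5
eef_pos: [598.8, 179.1, 37.6]
eef_rot: [3.141, 0.0, 1.862]
wrist_force: [-0.3, 0.5, -0.1]
finger_gap: 44.0
```

Request:
{"name": "send_rows", "arguments": {
  "commands": [
    [[0,0,0],0],
    [[0,0,0],0],
    [[0,0,0],0],
    [[0,0,0],0],
    [[0,0,0],0],
    [[0,0,0],0],
    [[0,0,0],0],
    [[0,0,0],0]
  ]
}}

```text
clock: 13.17
eef_pos: [597.7, 178.6, 37.5]
eef_rot: [-3.139, 0.0, 1.862]
wrist_force: [-11.2, -4.7, 6.8]
finger_gap: 30.1
```

```bash
python3 - <<'E'
from h import *
s=manip.read_state();print(s['eef_pos'],s['eef_rot'],s['wrist_force'],s['finger_gap'])
im=manip.camera('wrist');cv2.imwrite(f"pics/wrist7.png",im[:,:,::-1])
E
```

```text
[597.67495116 178.62442046  37.50006747] [-3.13852923e+00  1.56505202e-04  1.86167182e+00] [-11.20489082  -4.72541471   6.82727483] 30.106716189326868
```

View pics/wrist7.png

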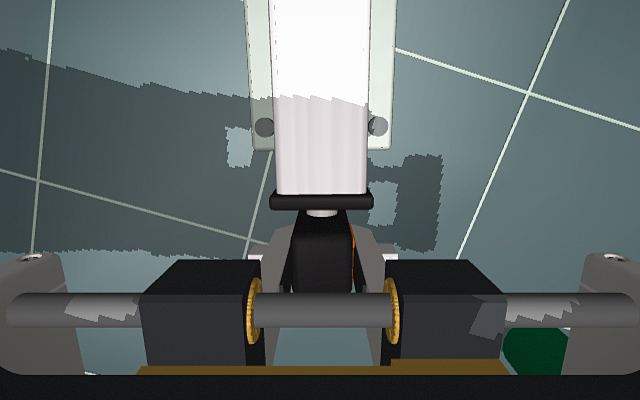

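The grip has closed on the head and the button is in, with a gap of 30 mm. A sideways load of about 12 N shows I'm roughly 1 mm off-centre, so I'll relieve that and then start pulling.

Request:
{"name": "send_rows", "arguments": {
  "commands": [
    [[0,-0.0012,0],0],
    [[0,-0.0012,0],0],
    [[-0.003,-0.0012,0],0],
    [[-0.008,-0.0012,0],0],
    [[-0.014,-0.0012,0],0],
    [[-0.02,-0.0012,0],0],
    [[-0.026,-0.0012,0],0],
    [[-0.03,-0.0012,0],0]
  ]
}}

```text
clock: 13.88
eef_pos: [606.3, 150.0, 37.6]
eef_rot: [-3.142, -0.001, 1.862]
wrist_force: [-4.5, 4.0, 2.5]
finger_gap: 30.2
```

```bash
python3 - <<'E'
from h import *
s=manip.read_state();print(s['eef_pos'],s['eef_rot'],s['wrist_force'],s['finger_gap'])
u=np.array([np.cos(np.radians(-73.3)),np.sin(np.radians(-73.3))]);v=np.array([-u[1],u[0]])
print(s['eef_pos'][:2]@u,s['eef_pos'][:2]@v,s['wrist_force'][:2]@u,s['wrist_force'][:2]@v)
im=manip.camera('wrist');cv2.imwrite(f"pics/wrist8.png",im[:,:,::-1])
E
```

```text
[606.2795205  150.04225831  37.56213782] [-3.14158742e+00 -7.43704459e-04  1.86164687e+00] [-4.47293279  3.9881033   2.46092881] 30.1558817204787
30.506948002807643 623.824384247294 -5.105239347017405 -3.138252210026678
```

View pics/wrist8.png

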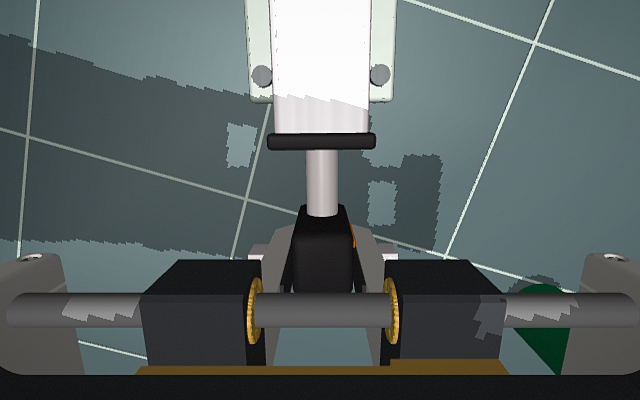

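The bar is now out about 30 mm, visible between (322,150) and (322,215), and the head has moved with the fingers. I'll carry on past the first stop.

Request:
{"name": "send_rows", "arguments": {
  "commands": [
    [[-0.004,0,0],0],
    [[-0.009,0,0],0],
    [[-0.014,0,0],0],
    [[-0.02,0,0],0],
    [[-0.026,0,0],0],
    [[-0.032,0,0],0],
    [[-0.038,0,0],0],
    [[-0.045,0,0],0]
  ]
}}

```text
clock: 14.6
eef_pos: [619.2, 107.7, 37.6]
eef_rot: [3.141, -0.001, 1.863]
wrist_force: [-0.9, 6.3, 1.2]
finger_gap: 29.5
```

Request:
{"name": "send_rows", "arguments": {
  "commands": [
    [[-0.006,0,0],0],
    [[-0.012,0,0],0],
    [[-0.018,0,0],0],
    [[-0.024,0,0],0],
    [[-0.029,0,0],0],
    [[-0.034,0,0],0],
    [[-0.038,0,0],0],
    [[-0.04,0,0],0]
  ]
}}

```text
clock: 15.27
eef_pos: [631.1, 69.2, 37.5]
eef_rot: [3.14, -0.001, 1.862]
wrist_force: [1.4, 7.2, 0.9]
finger_gap: 30.1
```

```bash
cat > chk.py <<'E'
from h import *
import sys
s=manip.read_state();print(s['clock'],s['eef_pos'],s['eef_rot'],s['wrist_force'],s['finger_gap'],abs(s['qd']).max())
u=np.array([np.cos(np.radians(-73.3)),np.sin(np.radians(-73.3))]);v=np.array([-u[1],u[0]])
print(s['eef_pos'][:2]@u,s['eef_pos'][:2]@v,s['wrist_force'][:2]@u,s['wrist_force'][:2]@v)
for n in ['wrist']+sys.argv[2:]:
    im=manip.camera(n);cv2.imwrite(f"pics/{n}{sys.argv[1]}.png",im[:,:,::-1])
E
python3 chk.py 9
```

```text
15.2667 [631.09553491  69.19970575  37.5481983 ] [ 3.14031866e+00 -7.75303288e-04  1.86231433e+00] [1.44266067 7.20956319 0.94189559] 30.065924095152667 0.03182441147452318
115.07090618696654 624.3627631488239 -6.490918078896078 3.4535566636105632
```

View pics/wrist9.png

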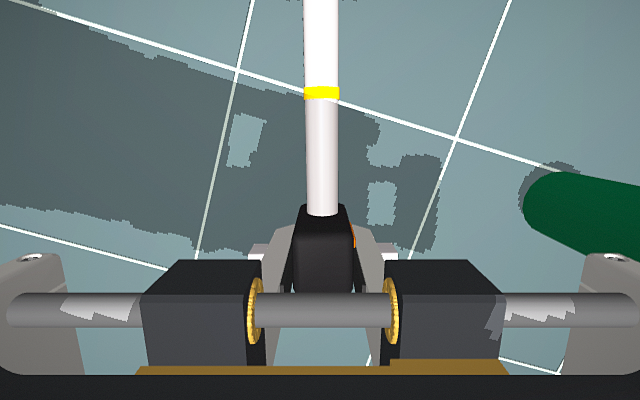

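The yellow ring has come out, seen at (322,93), and the head is at about 115 mm with no slip. I'll press gently into the end stop.

Request:
{"name": "send_rows", "arguments": {
  "commands": [
    [[-0.001,0.0003,0],0],
    [[-0.002,0.0003,0],0],
    [[-0.003,0.0003,0],0],
    [[-0.004,0.0003,0],0],
    [[-0.005,0.0003,0],0],
    [[-0.006,0.0003,0],0],
    [[-0.006,0.0003,0],0],
    [[-0.006,0.0003,0],0]
  ]
}}

```text
clock: 15.98
eef_pos: [632.8, 63.7, 37.5]
eef_rot: [3.141, -0.001, 1.863]
wrist_force: [-1.1, 6.7, 1.9]
finger_gap: 29.9
```

```bash
python3 chk.py 10 scene top; python3 - <<'E'
import cv2
im=cv2.imread('pics/scene10.png');cv2.imwrite('pics/s10z.png',cv2.resize(im[110:330,160:430],None,fx=2.7,fy=2.7))
E
```

```text
15.9833 [632.80168011  63.73901812  37.53479407] [ 3.14093305e+00 -6.70824720e-04  1.86257297e+00] [-1.08026935  6.7265778   1.94611341] 29.887143058621653 0.002220378713321244
120.79155440109918 624.4277613703649 -6.753294296756843 0.898246609644635
```

View pics/s10z.png

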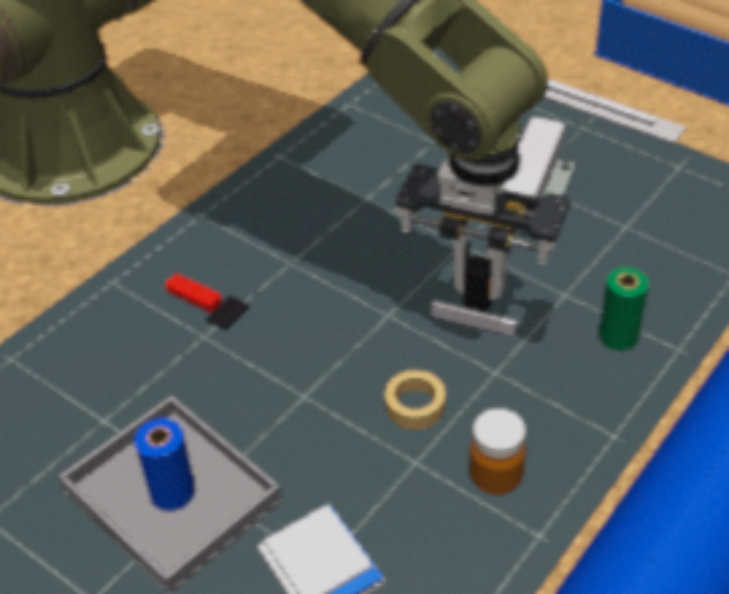

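View pics/top10.png

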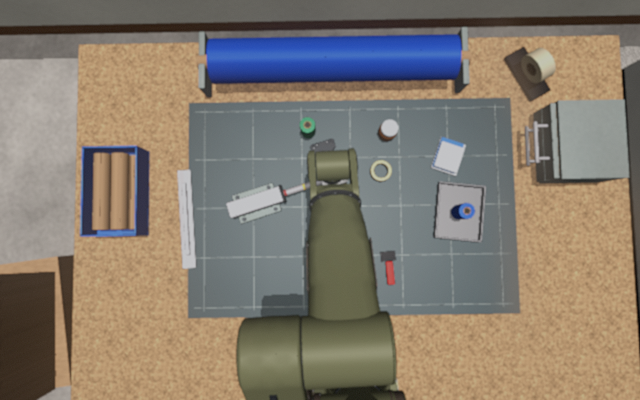

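View pics/wrist10.png

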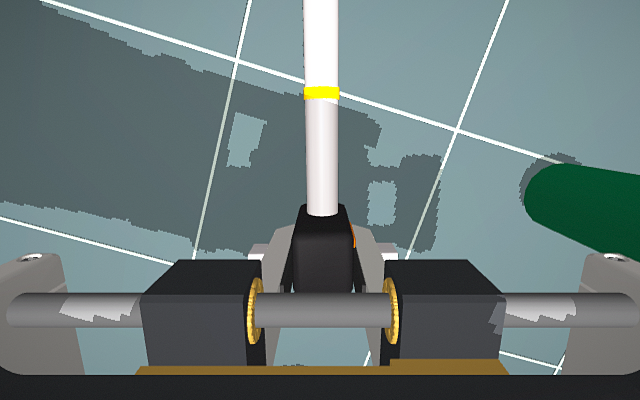

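The wrist picture shows the head unchanged between the fingers. The force is only the spring's 6 N or so, so I'll go 2 mm further to feel the solid stop.

Request:
{"name": "send_rows", "arguments": {
  "commands": [
    [[-0.001,0,0],0],
    [[-0.001,0,0],0],
    [[-0.0015,0,0],0],
    [[-0.0015,0,0],0],
    [[-0.002,0,0],0],
    [[-0.002,0,0],0],
    [[-0.002,0,0],0],
    [[-0.002,0,0],0]
  ]
}}

```text
clock: 16.8
eef_pos: [632.9, 63.3, 37.5]
eef_rot: [3.141, -0.003, 1.863]
wrist_force: [-4.1, 14.7, 3.5]
finger_gap: 29.8
```

```bash
python3 chk.py 11 top; python3 - <<'E'
import cv2
im=cv2.imread('pics/top11.png');cv2.imwrite('pics/t11z.png',cv2.resize(im[150:230,220:340],None,fx=6,fy=6))
E
```

```text
16.8 [632.92663131  63.34519091  37.47223191] [ 3.14132541e+00 -2.63682836e-03  1.86310988e+00] [-4.11110914 14.66067918  3.534714  ] 29.817184743534337 0.002254146861352358
121.20467701041892 624.4342720433096 -15.223698766186022 0.2751875800749667
```

View pics/t11z.png

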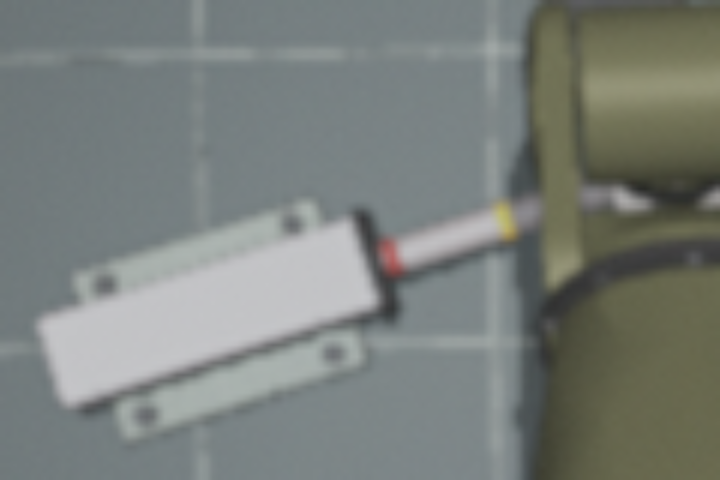

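The red ring is out at the housing mouth, at (391,256) in the zoomed picture. Pull force rose to 15 N with hardly any movement, so the head is on the solid stop. I'll hand in while holding.

```bash
python3 - <<'E'
from cell import manip
print(manip.sign_off())
s=manip.read_state();print(s['clock'],s['eef_pos'],s['wrist_force'],s['finger_gap'])
E
```

```text
the job is handed in; nothing more can be done
None
the job is handed in; nothing more can be done
```

I stood the blue roll in the grey tray and let it go. I then squeezed the stop's button in and pulled the head past the first stop to the second. I handed the job in at about 17 s of the 51 s allowed, still holding the head with the button squeezed.

**Checks that agreed:**
- **Roll:** the last pictures show it upright near the middle of the tray. None of the bystanders looked moved by eye; I did not measure them.
- **Second stop:** the red ring is out of the housing. The fingers had travelled about 121 mm, and the last 2 mm of command moved them only 0.4 mm while the pull rose from 7 to 15 N.
- **Grip:** the head did not slip between the fingers during the pull, and the arm was at rest at the last reading.

**Checks that disagreed or were indirect:**
- **Finger gap:** it read about 30 mm, against the 32 mm given for the button fully in. The button's depth was judged only from this and from the pictures.
- **Off-centre grasp:** the first squeeze was about 1 mm to one side and put about 12 N of sideways force on the wrist. I corrected it at the start of the pull, and it was under 1 N at the end.
- **Hold after hand-in:** no reading was available once the job was handed in, so the final second is unconfirmed.

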